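# Sort clock wheels into their dishes

### The arm

A 6-joint arm with a two-finger parallel gripper is mounted at the origin on the work surface. World frame = base frame: x ahead of the robot, y to its left, z up, the work surface at z = 0. Lengths are in m, angles in rad, forces in N, time in s.
With the tool pointing down it reaches from about 0.4 to 0.825 m from the base axis. Payload 7 kg.
Tool frame: the origin (TCP) lies on the centre line of the jaws, within the pads' length; the fingertips stand 22 mm ahead of it and the grasp point (between the pads) lies 3 mm ahead of it; z points along the fingers, y is the direction in which the jaws open and shut (so a half turn about z gives the same grasp; the last joint's range is limited). The gripper opens to 88 mm and grips with 3 to 60 N. Pads are 19 mm wide; open, the fingers measure 130 mm over their backs; the gripper's body (78 mm by 193 mm) begins 47 mm behind the grasp point.
Start: joints at [-1.011, 0.359, 0.012, 0, -1.224, -0.288], TCP at [0.181, -0.65, 0.249] pointing down, gripper open.
Joint ranges: [-3.07, 3.07], [-1.43, 2.12], [-1.02, 1.25], [-3.03, 1.67], [-3.05, -0], [-3.03, 3.03]. Speed limits (rad/s): [2.39, 2.39, 3.01, 3.14, 3.14, 3.14].

### API

Orientations are given as [roll, pitch, yaw] about the fixed x, y, z axes, in that order (R = Rz(yaw) Ry(pitch) Rx(roll)).
In Python, from station import arm gives the robot as it stands. The module is installed in compiled form; this text tells all that it offers.
- The arm moves only by the tool arm_command, never from a script. Its argument "motion" is a list of rows, each a list of 3 entries, a list of its own where there are three numbers: the shift along the tool's x, y, z in mm, then the turn, a rotation vector about the tool's x, y, z in degrees, then the opening, from 0 (shut) to 1 (fully open). In form: [[[tx, ty, tz], [wx, wy, wz], grip], ...]. A call has 1 to 20 rows; each row shifts and turns the commanded pose from where the row before left it, along the tool's axes as they then stand; what a row does not reach is not made up. A row lasts 1/12 s, in which the tool goes at most 41.7 mm and 7.16 degrees, less where a joint would pass 70% of its speed; a pose out of reach is approached as far as the arm can. A call is refused whole if a number of a shift passes 41.7 or a number of a turn 7.16, either way. A call with a gripper value outside its range is refused whole. The fingers move at their own pace and stop on an object; "newtons" is the grip in N (left out, the last holds). Time passes only in rows, so rows that do not move let the fingers close. It gives the time, the measured TCP pose, the force and the opening at its end, in the units of the state.
- arm.get_state(): the state, without advancing time (a new reading comes with each control period).
- arm.grab_frame(name): name is "side" or "top" or "wrist"; returns the picture (400x640x3 uint8, red, green, blue); there is no depth.
- arm.camera_info(name): a dict with "fov_y" (degrees; the focal length in pixels is half the picture's height over the tangent of half this angle, whatever the lens; pixels are square), "cx", "cy" (the principal point, pixels), "view" (4x4, takes a point from world to camera coordinates); the wrist camera has in their place "tool_from_camera" (4x4, takes a point from camera to tool coordinates, whose origin is the TCP and whose axes are the flange's). Camera axes: x right, y down, z forward; pixel columns grow to the right and rows downward; lengths in m; the calibration is good to about 2 mm. A picture is of the moment at which its call begins: read the wrist's pose just before it. camera_info takes no time and is no camera call.
- arm.job_done(): hands the job in, once; it reports no verdict.
The state is a dict: "t": time; "q": joint angles; "qd": joint speeds; "joint_efforts": joint torques, N m; "eef_pos": TCP position; "ee_rot": TCP orientation; "force": force on the tool from outside, world axes, zero at the start; "moment": the same for the moment, N m; "width": finger opening in m.
Only numpy, scipy, OpenCV 4.12 (cv2) and the standard library are available. Lean on these libraries where they do the work, as an engineer would, in place of code of your own. Each camera call takes 0.05 s, during which the arm holds its last target. There are 200 camera calls.

### The job

Before the clock is put together, sort its four toothed brass wheels into the four white dishes by size: the smallest wheel into the smallest dish, the next into the next, and so on up to the largest, each lying flat on the floor of its own dish. Set each wheel down gently, without dropping it, and leave the toothless pendulum bob and the ink jar where they stand.

Things in the scene. Friction and masses are not known exactly. Their poses are not given: they have to be found in the camera images.
- wheel_small: The smallest toothed clock wheel, loose, lying flat: brass rim and four spokes, 36 mm over the teeth, 6 mm thick; from its middle a plain round upright boss, 14 mm in diameter, rises to 42 mm above the wheel's underside, and is what to grasp. Origin at the centre of the underside, z along the boss (up).
- wheel_medium: The second smallest toothed clock wheel, loose, lying flat: brass rim and four spokes, 48 mm over the teeth, 6 mm thick; from its middle a plain round upright boss, 14 mm in diameter, rises to 42 mm above the wheel's underside, and is what to grasp. Origin at the centre of the underside, z along the boss (up).
- wheel_large: The second largest toothed clock wheel, loose, lying flat: brass rim and four spokes, 60 mm over the teeth, 6 mm thick; from its middle a plain round upright boss, 14 mm in diameter, rises to 42 mm above the wheel's underside, and is what to grasp. Origin at the centre of the underside, z along the boss (up).
- wheel_great: The largest toothed clock wheel, loose, lying flat: brass rim and four spokes, 72 mm over the teeth, 6 mm thick; from its middle a plain round upright boss, 14 mm in diameter, rises to 42 mm above the wheel's underside, and is what to grasp. Origin at the centre of the underside, z along the boss (up).
- dish_small: The smallest round white dish, fixed to the bench: inside diameter 56 mm, outside 64 mm, rim 12 mm above the bench, flat inner floor 4 mm above the bench. Origin at the centre of its underside, z up. It is the dish for the 36 mm wheel.
- dish_medium: The second smallest round white dish, fixed to the bench: inside diameter 68 mm, outside 76 mm, rim 12 mm above the bench, flat inner floor 4 mm above the bench. Origin at the centre of its underside, z up. It is the dish for the 48 mm wheel.
- dish_large: The second largest round white dish, fixed to the bench: inside diameter 80 mm, outside 88 mm, rim 12 mm above the bench, flat inner floor 4 mm above the bench. Origin at the centre of its underside, z up. It is the dish for the 60 mm wheel.
- dish_great: The largest round white dish, fixed to the bench: inside diameter 92 mm, outside 100 mm, rim 12 mm above the bench, flat inner floor 4 mm above the bench. Origin at the centre of its underside, z up. It is the dish for the 72 mm wheel.
- bob: Plain pendulum bob, loose: a solid brass round without teeth or spokes, 52 mm in diameter, about 15 mm thick, with a 12 to 14 mm stem up to 40 mm. Not a wheel; stays where it is. Origin at the centre of the underside.
- ink_pot: Clear glass ink jar with a black cap, loose, 44 mm in diameter, 55 mm tall; stays where it is. Origin at the centre of the underside.
Mind the look-alikes: they are no part of the job. What is shaped like the wheel_medium but orange or pink is not meant.

How it is judged:
By the outcome, as a careful person would: the job done as asked, in the order asked, and still so for the second after the job is handed in, with the robot touching nothing.
It also fails if it takes over 96 s, if anything falls off the work surface, if the arm or the gripper's body presses on something with over 40 N, if the wrist force passes 120 N, or if a joint passes its speed limit or range.

## Working session

There is one attempt and no reset: what is moved stays moved. The work goes in short steps, Python scripts to look and compute and a tool call to move; the robot and the scene stay as the last step left them, time stands still between calls to the robot, and variables do not carry over. Pictures are saved under pics/ and viewed, on a budget of 14 in all, crops included, one or two more only if the job needs it, and the job is handed in when it is done.

Besides the shell and the picture viewer there is one more tool, called as name([rows], argument=value, ...), one row to a line, values as JSON. arm_command: Moves the arm, as the interface text tells. Its arguments: {"type":"object","properties":{"motion":{"type":"array","items":{"type":"array"}},"newtons":{"type":"number"}},"required":["motion"]}

```bash
mkdir -p pics; python3 - <<'E'
from station import arm
import cv2,numpy as np
np.set_printoptions(precision=4,suppress=True)
for n in("top","side"):
    cv2.imwrite(f"pics/{n}0.png",cv2.cvtColor(arm.grab_frame(n),cv2.COLOR_RGB2BGR))
    print(n,arm.camera_info(n))
print(arm.camera_info("wrist"));print(arm.get_state())
E
```

```text
top {'fov_y': 43.32771247513315, 'cx': 323.69229540090265, 'cy': 199.13736867174825, 'view': array([[-0.0205, -0.9998,  0.0061,  0.0486],
       [-0.9715,  0.0185, -0.2365,  0.5967],
       [ 0.2363, -0.0107, -0.9716,  1.0677],
       [ 0.    ,  0.    ,  0.    ,  1.    ]])}
side {'fov_y': 52.52915522700033, 'cx': 317.3104692293326, 'cy': 199.79535337585907, 'view': array([[ 0.892 , -0.4517, -0.0184, -0.4953],
       [-0.3337, -0.6305, -0.7007,  0.2614],
       [ 0.3049,  0.6312, -0.7132,  0.6543],
       [ 0.    ,  0.    ,  0.    ,  1.    ]])}
{'fov_y': 58.18147512640008, 'cx': 321.8753608920875, 'cy': 198.17866503290423, 'tool_from_camera': array([[ 0.0006, -0.9522, -0.3054,  0.0837],
       [ 1.    ,  0.0009, -0.0008,  0.0018],
       [ 0.001 , -0.3054,  0.9522, -0.1367],
       [ 0.    ,  0.    ,  0.    ,  1.    ]])}
{'t': 0.1, 'q': array([-1.0109,  0.3593,  0.0112, -0.0003, -1.2241, -0.2881]), 'qd': array([ 0.001 , -0.0018,  0.0017,  0.0012, -0.0005, -0.0008]), 'joint_efforts': array([ -0.0021, -58.4163,  29.3751,   7.0156,   0.0101,  -0.0001]), 'eef_pos': array([ 0.1811, -0.6499,  0.2477]), 'ee_rot': array([ 3.1401, -0.0001, -2.8699]), 'force': array([ 0.1805,  0.3647, -0.3951]), 'moment': array([-0.011 , -0.0217,  0.018 ]), 'width': 0.08796049065107482}
```

View pics/top0.png

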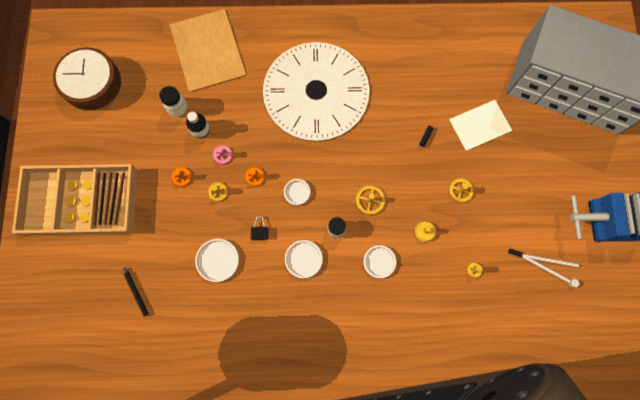

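View pics/side0.png

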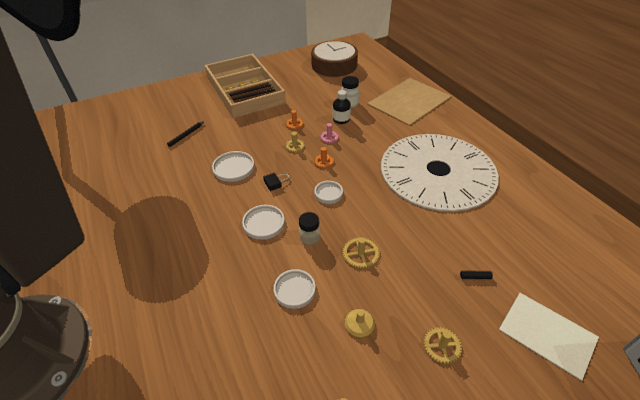

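List: medium wheel is brass at top (218,192). Its look-alikes are orange (181,177), orange (256,177) and pink (223,155). Great wheel (371,200), large (461,190), small (475,270). The bob (425,231) is solid and toothless, and the ink jar is at (337,227). Dishes: great (218,261), large (304,259), medium (380,262), small (297,192).

```bash
cat > h.py <<'E'
import cv2,numpy as np
np.set_printoptions(precision=4,suppress=True)
def K(i): f=200/np.tan(np.radians(i['fov_y']/2)); return np.array([[f,0,i['cx']],[0,f,i['cy']],[0,0,1]])
def unproj(px,i,z,V=None):
    """pixels (N,2) -> world points on plane z"""
    C=np.linalg.inv(i['view'] if V is None else V)
    d=np.c_[np.atleast_2d(px),np.ones(len(np.atleast_2d(px)))]@np.linalg.inv(K(i)).T@C[:3,:3].T
    o=C[:3,3]; return o+d*((z-o[2])/d[:,2])[:,None]
def circ(im,seed,i,z,kind,r=40,V=None):
    """enclosing circle on plane z of the blob of a colour nearest the seed"""
    h=cv2.cvtColor(im,cv2.COLOR_RGB2HSV)
    m=cv2.inRange(h,(21,110,70),(35,255,255)) if kind=='w' else cv2.inRange(h,(0,0,105),(180,90,255))
    w=np.zeros_like(m); cv2.circle(w,tuple(seed),r,255,-1); m&=w
    n,l,s,c=cv2.connectedComponentsWithStats(m)
    k=1+np.argmax(s[1:,4]); cs,_=cv2.findContours((l==k).astype(np.uint8),0,cv2.CHAIN_APPROX_NONE)
    p=unproj(max(cs,key=len)[:,0].astype(float),i,z,V)
    (x,y),R=cv2.minEnclosingCircle(p[:,:2].astype(np.float32))
    return np.array([x,y,2*R]),s[k,4],p[:,:2].min(0)/2+p[:,:2].max(0)/2
E
python3 - <<'E'
from h import *
from station import arm
im=cv2.cvtColor(cv2.imread("pics/top0.png"),cv2.COLOR_BGR2RGB);i=arm.camera_info("top")
for n,s in dict(ws=(475,270),wm=(218,192),wl=(461,190),wg=(371,200),bob=(425,231)).items(): print(n,*circ(im,s,i,.006,'w',22 if n!='wm' else 15))
for n,s in dict(ds=(297,192),dm=(380,262),dl=(304,259),dg=(218,261)).items(): print(n,*circ(im,s,i,.012,'d',28 if n!='ds' else 20))
print('ink',unproj((337,222),i,.055))
a=[im[s[1]-25:s[1]+25,s[0]-25:s[0]+25] for s in((475,270),(218,192),(461,190),(371,200),(425,231),(297,192))]
a=np.vstack([np.hstack(a[:3]),np.hstack(a[3:])])
cv2.imwrite("pics/crop1.png",cv2.cvtColor(cv2.resize(a,None,fx=5,fy=5,interpolation=2),cv2.COLOR_RGB2BGR))
E
```

```text
ws [ 0.4412 -0.3061  0.0276] 35 [ 0.4424 -0.305 ]
wm [0.6378 0.2919 0.0431] 71 [0.6399 0.2922]
wl [ 0.6349 -0.2922  0.0539] 98 [ 0.6351 -0.2932]
wg [ 0.6111 -0.0734  0.0673] 102 [ 0.6133 -0.0728]
bob [ 0.5322 -0.2012  0.0432] 198 [ 0.5327 -0.2002]
ds [0.6319 0.1006 0.0651] 548 [0.6322 0.1007]
dm [ 0.4616 -0.0896  0.0767] 838 [ 0.4613 -0.09  ]
dl [0.4711 0.0864 0.0879] 1118 [0.4717 0.0859]
dg [0.4719 0.2865 0.101 ] 1475 [0.4724 0.2869]
ink [[0.5476 0.0075 0.055 ]]
```

View pics/crop1.png

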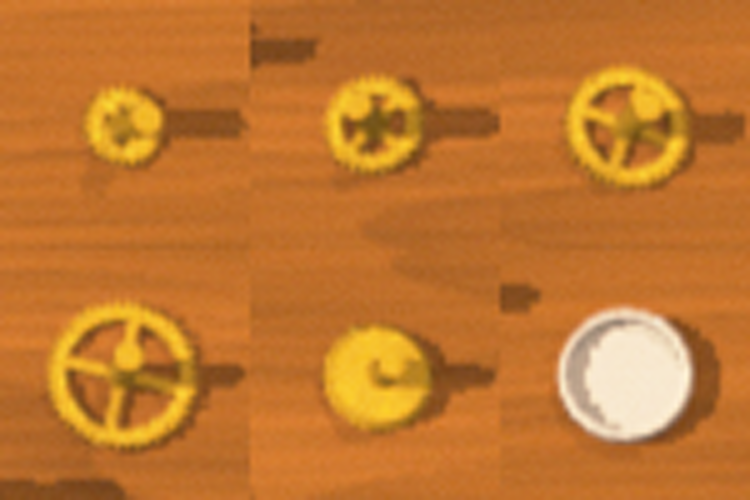

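The crop shows a small 4-spoke wheel, a medium wheel with brass teeth, a large wheel, a great wheel, a solid toothless bob and the small dish. The choice stands, and the sizes rank correctly. I'll do them smallest to largest, first squaring the tool (yaw −π: tool x = −world x, tool y = +world y) and hovering over the small wheel.

arm_command([
  [[0,0,0],[0,0,5.2],0.5],
  [[0,0,0],[0,0,5.2],0.5],
  [[0,0,0],[0,0,5.2],0.5],
  [[-21.7,28.7,8.3],[0,0,0],0.5],
  [[-21.7,28.7,8.3],[0,0,0],0.5],
  [[-21.7,28.7,8.3],[0,0,0],0.5],
  [[-21.7,28.7,8.3],[0,0,0],0.5],
  [[-21.7,28.7,8.3],[0,0,0],0.5],
  [[-21.7,28.7,8.3],[0,0,0],0.5],
  [[-21.7,28.7,8.3],[0,0,0],0.5],
  [[-21.7,28.7,8.3],[0,0,0],0.5],
  [[-21.7,28.7,8.3],[0,0,0],0.5],
  [[-21.7,28.7,8.3],[0,0,0],0.5],
  [[-21.7,28.7,8.3],[0,0,0],0.5],
  [[-21.7,28.7,8.3],[0,0,0],0.5],
  [[0,0,0],[0,0,0],0.5],
  [[0,0,0],[0,0,0],0.5],
  [[0,0,0],[0,0,0],0.5],
], newtons=15)

```text
t: 1.6
eef_pos: [0.4417, -0.3057, 0.1488]
ee_rot: [3.141, -0.001, -3.141]
force: [0.3, -0.2, -0.7]
width: 0.0441
```

```bash
cat >> h.py <<'E'
from scipy.spatial.transform import Rotation as Rot
def wristview(arm):
    s=arm.get_state(); i=arm.camera_info("wrist"); im=arm.grab_frame("wrist")
    T=np.eye(4); T[:3,:3]=Rot.from_euler('xyz',s['ee_rot']).as_matrix(); T[:3,3]=s['eef_pos']
    return s,i,im,np.linalg.inv(T@i['tool_from_camera'])
def proj(p,i,V):
    c=V[:3]@np.r_[p,1]; return (K(i)@(c/c[2]))[:2]
def go(s,p):
    R=Rot.from_euler('xyz',s['ee_rot']).as_matrix(); print('tool mm',R.T@(np.array(p)-s['eef_pos'])*1000)
def mark(s,i,im,V,pts,name):
    o=cv2.cvtColor(im,cv2.COLOR_RGB2BGR)
    for p in pts: cv2.drawMarker(o,tuple(int(v) for v in proj(p,i,V).round()),(255,0,0),0,8,1)
    cv2.imwrite(f"pics/{name}.png",o)
E
python3 - <<'E'
from h import *
from station import arm
s,i,im,V=wristview(arm); print(s['t'],s['eef_pos'],s['ee_rot'])
p=[.4412,-.3061]
for r in(60,100):print(circ(im,proj(p+[.006],i,V).astype(int),i,.006,'w',r,V))
mark(s,i,im,V,[p+[0],p+[.042]],"w1"); go(s,p+[.033])
E
```

```text
1.6 [ 0.4417 -0.3057  0.1488] [ 3.1414 -0.0007 -3.141 ]
(array([ 0.4388, -0.3099,  0.0376]), np.int32(1210), array([ 0.4389, -0.3095]))
(array([ 0.4388, -0.3099,  0.0376]), np.int32(1210), array([ 0.4389, -0.3095]))
tool mm [  0.4202  -0.4228 115.7588]
```

View pics/w1.png

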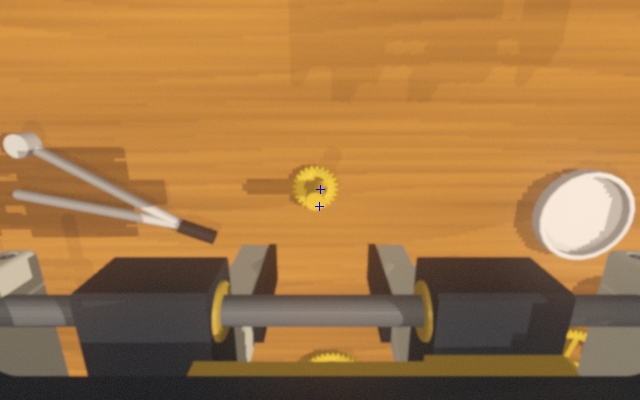

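The wrist view shows the small wheel at (316,187), about 4 mm left of my estimate at (320,189). The tweezers are clear of the jaws and the medium dish is at right. Wrist-corrected centre: (0.439, −0.3092).

arm_command([
  [[2.7,-3.5,20],[0,0,0],0.5],
  [[0,0,30],[0,0,0],0.5],
  [[0,0,30],[0,0,0],0.5],
  [[0,0,22],[0,0,0],0.5],
  [[0,0,14],[0,0,0],0.5],
  [[0,0,0],[0,0,0],0.5],
  [[0,0,0],[0,0,0],0.5],
  [[0,0,0],[0,0,0],0.0],
  [[0,0,0],[0,0,0],0.0],
  [[0,0,0],[0,0,0],0.0],
  [[0,0,0],[0,0,0],0.0],
  [[0,0,0],[0,0,0],0.0],
  [[0,0,0],[0,0,0],0.0],
], newtons=15)

```text
t: 2.73
eef_pos: [0.4394, -0.3095, 0.0335]
ee_rot: [-3.141, 0.001, 3.141]
force: [-1.2, 0.3, 3.9]
width: 0.0132
```

arm_command([
  [[0,0,-15],[0,0,0],0],
  [[0,0,-30],[0,0,0],0],
  [[0,0,-30],[0,0,0],0],
  [[-8,17.1,0],[0,0,0],0],
  [[-16,34.2,0],[0,0,0],0],
  [[-16,34.2,0],[0,0,0],0],
  [[-16,34.2,0],[0,0,0],0],
  [[-16,34.2,0],[0,0,0],0],
  [[-16,34.2,0],[0,0,0],0],
  [[-16,34.2,0],[0,0,0],0],
  [[-16,34.2,0],[0,0,0],0],
  [[-16,34.2,0],[0,0,0],0],
  [[-16,34.2,0],[0,0,0],0],
  [[-16,34.2,0],[0,0,0],0],
  [[-16,34.2,0],[0,0,0],0],
  [[-8,17.1,0],[0,0,0],0],
  [[0,0,0],[0,0,0],0],
  [[0,0,0],[0,0,0],0],
  [[0,0,0],[0,0,0],0],
])

```text
t: 4.32
eef_pos: [0.6306, 0.1005, 0.1076]
ee_rot: [-3.141, -0.001, 3.141]
force: [-0.6, -0.8, -0.7]
width: 0.0137
```

```bash
python3 - <<'E'
from h import *
from station import arm
s,i,im,V=wristview(arm); print(s['t'],s['eef_pos'],s['ee_rot'],s['force'],s['width'])
p=[.6319,.1006]
print(circ(im,proj(p+[.012],i,V).astype(int),i,.012,'d',90,V))
mark(s,i,im,V,[p+[.004]],"w2"); go(s,p+[.0375])
E
```

```text
4.3167 [0.6306 0.1005 0.1076] [-3.1412 -0.0011  3.1412] [-0.628  -0.8394 -0.7206] 0.013686774330762267
(array([0.6315, 0.1016, 0.0659]), np.int32(4911), array([0.6256, 0.1016]))
tool mm [-1.3714  0.126  70.0669]
```

View pics/w2.png

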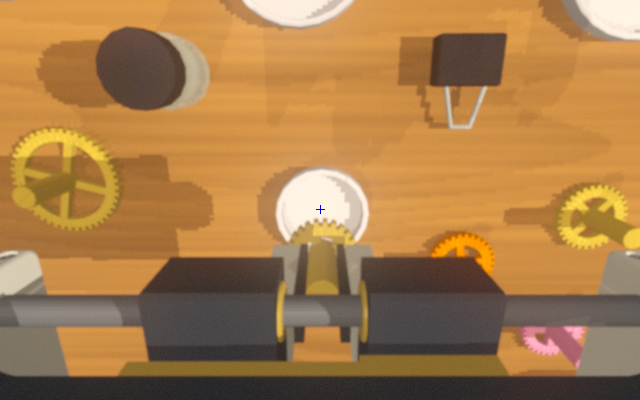

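The wheel hangs level in the jaws, with the small dish centred under it at (320,208). Lowering.

arm_command([
  [[-1,0.7,20],[0,0,0],0],
  [[0,0,24],[0,0,0],0],
  [[0,0,14],[0,0,0],0],
  [[0,0,6],[0,0,0],0],
  [[0,0,3],[0,0,0],0],
  [[0,0,0],[0,0,0],0],
  [[0,0,1],[0,0,0],0],
  [[0,0,1],[0,0,0],0],
  [[0,0,0],[0,0,0],0],
  [[0,0,0],[0,0,0],0],
])

```text
t: 5.2
eef_pos: [0.6326, 0.1017, 0.0396]
ee_rot: [3.141, 0.001, 3.141]
force: [0.4, -0.3, -0.5]
width: 0.0135
```

arm_command([
  [[0,0,0.8],[0,0,0],0],
  [[0,0,0.7],[0,0,0],0],
  [[0,0,0.5],[0,0,0],0],
  [[0,0,0],[0,0,0],0],
  [[0,0,0],[0,0,0],0],
])

```text
t: 5.62
eef_pos: [0.6324, 0.1017, 0.0376]
ee_rot: [3.142, 0.0, 3.141]
force: [-2.0, 0.0, 5.1]
width: 0.0137
```

Contact at the expected height (5 N). Releasing, rising and going to the medium wheel.

arm_command([
  [[0,0,0],[0,0,0],0.4],
  [[0,0,0],[0,0,0],0.4],
  [[0,0,0],[0,0,0],0.4],
  [[0,0,0],[0,0,0],0.4],
  [[0,0,-10],[0,0,0],0.4],
  [[0,0,-30],[0,0,0],0.4],
  [[0,0,-40],[0,0,0],0.4],
  [[0,0,-20],[0,0,0],0.4],
  [[-1,30,0],[0,0,0],0.4],
  [[-1,35,0],[0,0,0],0.4],
  [[-1,35,0],[0,0,0],0.4],
  [[-1,35,0],[0,0,0],0.4],
  [[-1,35,0],[0,0,0],0.4],
  [[0,20,0],[0,0,0],0.4],
  [[0,0,0],[0,0,0],0.4],
  [[0,0,0],[0,0,0],0.4],
  [[0,0,0],[0,0,0],0.4],
])

```text
t: 7.03
eef_pos: [0.6371, 0.2912, 0.1371]
ee_rot: [-3.141, -0.0, 3.141]
force: [-0.3, -0.7, -0.5]
width: 0.035
```

```bash
cat >> h.py <<'E'
def look(arm,p,kind,z,r,name,extra=()):
    s,i,im,V=wristview(arm); print(s['t'],s['eef_pos'],s['ee_rot'],s['force'],s['width'])
    print(circ(im,proj(list(p)+[z],i,V).astype(int),i,z,kind,r,V))
    mark(s,i,im,V,[list(p)+[0],list(p)+[.042]],name); go(s,list(p)+[.0335])
E
python3 - <<'E'
from h import *
from station import arm
look(arm,[.638,.292],'w',.006,70,"w3")
E
```

```text
7.0333 [0.6371 0.2912 0.1371] [-3.1413 -0.0004  3.1412] [-0.3342 -0.6654 -0.453 ] 0.03501988832391735
(array([0.637 , 0.2928, 0.0484]), np.int32(2047), array([0.6369, 0.293 ]))
tool mm [ -0.9179   0.8643 103.5907]
```

View pics/w3.png

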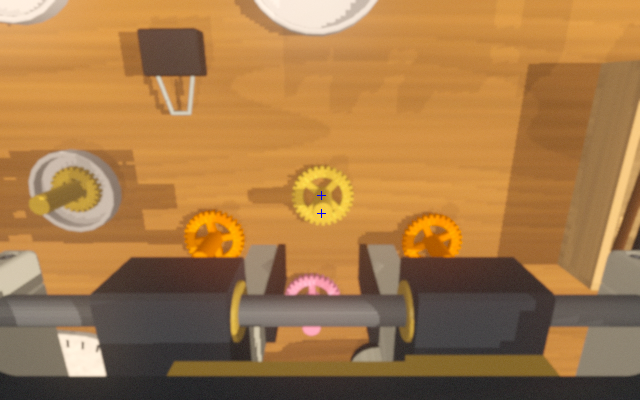

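The small wheel is seen in its dish at (75,188). The medium wheel is centred at (322,195), 48.4 mm across, at (0.637, 0.2928), and the orange wheels are clear of the jaws.

arm_command([
  [[0,1.6,20],[0,0,0],0.4],
  [[0,0,30],[0,0,0],0.4],
  [[0,0,30],[0,0,0],0.4],
  [[0,0,15.6],[0,0,0],0.4],
  [[0,0,8],[0,0,0],0.4],
  [[0,0,0],[0,0,0],0.4],
  [[0,0,0],[0,0,0],0.4],
  [[0,0,0],[0,0,0],0.0],
  [[0,0,0],[0,0,0],0.0],
  [[0,0,0],[0,0,0],0.0],
  [[0,0,0],[0,0,0],0.0],
  [[0,0,0],[0,0,0],0.0],
  [[0,0,0],[0,0,0],0.0],
], newtons=15)

```text
t: 8.17
eef_pos: [0.6377, 0.2934, 0.0345]
ee_rot: [3.141, 0.001, 3.142]
force: [-1.1, -1.3, 5.5]
width: 0.0138
```

arm_command([
  [[0,0,-15],[0,0,0],0],
  [[0,0,-30],[0,0,0],0],
  [[0,0,-35],[0,0,0],0],
  [[7.3,-15.9,0],[0,0,0],0],
  [[14.7,-31.9,0],[0,0,0],0],
  [[14.7,-31.9,0],[0,0,0],0],
  [[14.7,-31.9,0],[0,0,0],0],
  [[14.7,-31.9,0],[0,0,0],0],
  [[14.7,-31.9,0],[0,0,0],0],
  [[14.7,-31.9,0],[0,0,0],0],
  [[14.7,-31.9,0],[0,0,0],0],
  [[14.7,-31.9,0],[0,0,0],0],
  [[14.7,-31.9,0],[0,0,0],0],
  [[14.7,-31.9,0],[0,0,0],0],
  [[14.7,-31.9,0],[0,0,0],0],
  [[7.3,-15.9,0],[0,0,0],0],
  [[0,0,0],[0,0,0],0],
  [[0,0,0],[0,0,0],0],
  [[0,0,0],[0,0,0],0],
])

```text
t: 9.75
eef_pos: [0.4613, -0.0892, 0.1136]
ee_rot: [3.141, 0.001, 3.141]
force: [0.1, -0.0, -0.5]
width: 0.0135
```

```bash
python3 - <<'E'
from h import *
from station import arm
look(arm,[.4616,-.0896],'d',.012,90,"w4")
E
```

```text
9.75 [ 0.4613 -0.0892  0.1136] [3.1414 0.0008 3.1409] [ 0.1317 -0.0072 -0.4759] 0.01353154584083871
(array([ 0.4604, -0.0897,  0.0774]), np.int32(5941), array([ 0.4529, -0.0895]))
tool mm [-0.2333 -0.3706 80.0827]
```

View pics/w4.png

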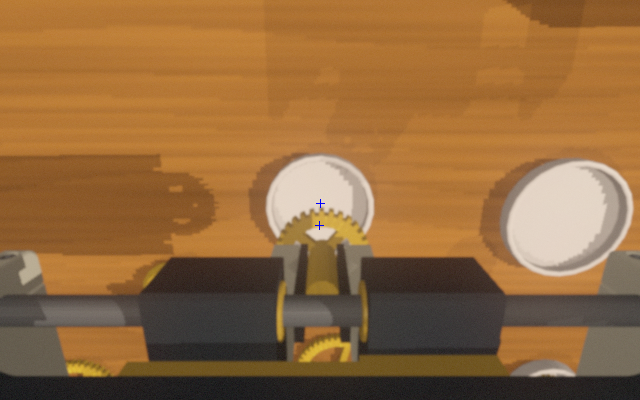

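The medium wheel hangs level over the medium dish (320,205), aligned within 1 mm.

arm_command([
  [[0.5,-0.5,20],[0,0,0],0],
  [[0,0,26],[0,0,0],0],
  [[0,0,16],[0,0,0],0],
  [[0,0,7],[0,0,0],0],
  [[0,0,3],[0,0,0],0],
  [[0,0,1],[0,0,0],0],
  [[0,0,0.7],[0,0,0],0],
  [[0,0,0.5],[0,0,0],0],
  [[0,0,0.5],[0,0,0],0],
  [[0,0,0],[0,0,0],0],
  [[0,0,0],[0,0,0],0],
])

```text
t: 10.72
eef_pos: [0.4606, -0.0899, 0.0391]
ee_rot: [3.141, 0.001, 3.141]
force: [-0.7, -0.5, -0.1]
width: 0.0134
```

arm_command([
  [[0,0,0.6],[0,0,0],0],
  [[0,0,0.5],[0,0,0],0],
  [[0,0,0],[0,0,0],0],
  [[0,0,0],[0,0,0],0],
])

```text
t: 11.05
eef_pos: [0.4606, -0.0899, 0.0383]
ee_rot: [-3.142, 0.001, 3.141]
force: [-2.8, 1.2, 9.7]
width: 0.0136
```

Contact. Release, rise, and go to the large wheel.

arm_command([
  [[0,0,0],[0,0,0],0.4],
  [[0,0,0],[0,0,0],0.4],
  [[0,0,0],[0,0,0],0.4],
  [[0,0,0],[0,0,0],0.4],
  [[0,0,-10],[0,0,0],0.4],
  [[0,0,-30],[0,0,0],0.4],
  [[0,0,-40],[0,0,0],0.4],
  [[0,0,-20],[0,0,0],0.4],
  [[-21.8,-25.3,0],[0,0,0],0.4],
  [[-21.8,-25.3,0],[0,0,0],0.4],
  [[-21.8,-25.3,0],[0,0,0],0.4],
  [[-21.8,-25.3,0],[0,0,0],0.4],
  [[-21.8,-25.3,0],[0,0,0],0.4],
  [[-21.8,-25.3,0],[0,0,0],0.4],
  [[-21.8,-25.3,0],[0,0,0],0.4],
  [[-21.8,-25.3,0],[0,0,0],0.4],
  [[0,0,0],[0,0,0],0.4],
  [[0,0,0],[0,0,0],0.4],
  [[0,0,0],[0,0,0],0.4],
])

```text
t: 12.63
eef_pos: [0.634, -0.2924, 0.1366]
ee_rot: [3.141, -0.002, 3.14]
force: [0.1, 0.3, -0.1]
width: 0.035
```

```bash
python3 - <<'E'
from h import *
from station import arm
look(arm,[.635,-.2925],'w',.006,70,"w5")
E
```

```text
12.6333 [ 0.634  -0.2924  0.1366] [ 3.141  -0.0016  3.1403] [ 0.1126  0.2843 -0.0604] 0.034987059496122276
(array([ 0.6305, -0.2953,  0.0605]), np.int32(2824), array([ 0.6306, -0.2952]))
tool mm [ -1.1701  -0.1372 103.0537]
```

View pics/w5.png

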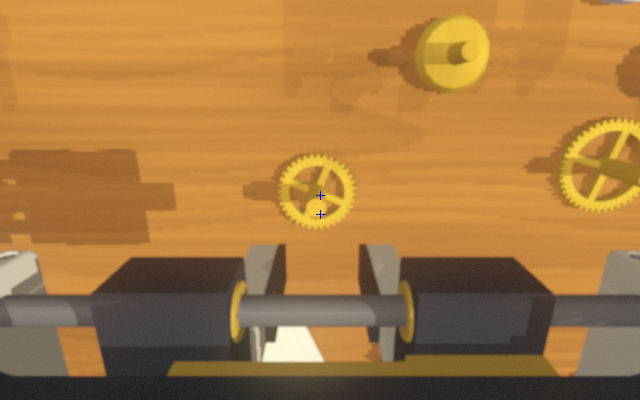

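The large wheel is at (317,191), 60.5 mm across, centred at (0.6305, −0.2953). The bob at (455,53) is undisturbed.

arm_command([
  [[3.5,-2.9,20],[0,0,0],0.4],
  [[0,0,30],[0,0,0],0.4],
  [[0,0,30],[0,0,0],0.4],
  [[0,0,15],[0,0,0],0.4],
  [[0,0,8],[0,0,0],0.4],
  [[0,0,0],[0,0,0],0.4],
  [[0,0,0],[0,0,0],0.4],
  [[0,0,0],[0,0,0],0.0],
  [[0,0,0],[0,0,0],0.0],
  [[0,0,0],[0,0,0],0.0],
  [[0,0,0],[0,0,0],0.0],
  [[0,0,0],[0,0,0],0.0],
  [[0,0,0],[0,0,0],0.0],
], newtons=18)

```text
t: 13.77
eef_pos: [0.6317, -0.2955, 0.0356]
ee_rot: [-3.141, 0.001, 3.141]
force: [-1.1, 1.1, 5.7]
width: 0.0135
```

arm_command([
  [[0,0,-15],[0,0,0],0],
  [[0,0,-30],[0,0,0],0],
  [[0,0,-35],[0,0,0],0],
  [[6.7,15.9,0],[0,0,0],0],
  [[13.4,31.8,0],[0,0,0],0],
  [[13.4,31.8,0],[0,0,0],0],
  [[13.4,31.8,0],[0,0,0],0],
  [[13.4,31.8,0],[0,0,0],0],
  [[13.4,31.8,0],[0,0,0],0],
  [[13.4,31.8,0],[0,0,0],0],
  [[13.4,31.8,0],[0,0,0],0],
  [[13.4,31.8,0],[0,0,0],0],
  [[13.4,31.8,0],[0,0,0],0],
  [[13.4,31.8,0],[0,0,0],0],
  [[13.4,31.8,0],[0,0,0],0],
  [[6.7,15.9,0],[0,0,0],0],
  [[0,0,0],[0,0,0],0],
  [[0,0,0],[0,0,0],0],
  [[0,0,0],[0,0,0],0],
])

```text
t: 15.35
eef_pos: [0.4705, 0.0862, 0.1146]
ee_rot: [-3.142, -0.0, 3.142]
force: [0.1, -0.4, -0.3]
width: 0.0134
```

```bash
python3 - <<'E'
from h import *
from station import arm
look(arm,[.4711,.0864],'d',.012,90,"w6")
E
```

```text
15.35 [0.4705 0.0862 0.1146] [-3.1416 -0.      3.1416] [ 0.0864 -0.4227 -0.304 ] 0.013445104337061885
(array([0.47  , 0.0875, 0.0887]), np.int32(6389), array([0.457 , 0.0874]))
tool mm [-0.5628  0.1515 81.0789]
```

View pics/w6.png

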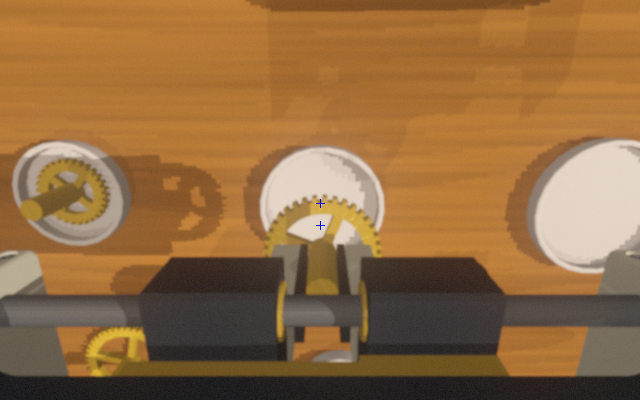

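The medium wheel lies flat in its dish (70,192). The large wheel is over its dish (320,205).

arm_command([
  [[0.5,1,20],[0,0,0],0],
  [[0,0,26],[0,0,0],0],
  [[0,0,16],[0,0,0],0],
  [[0,0,7],[0,0,0],0],
  [[0,0,3],[0,0,0],0],
  [[0,0,1],[0,0,0],0],
  [[0,0,0.7],[0,0,0],0],
  [[0,0,0.5],[0,0,0],0],
  [[0,0,0.3],[0,0,0],0],
  [[0,0,0],[0,0,0],0],
  [[0,0,0],[0,0,0],0],
])

```text
t: 16.32
eef_pos: [0.4703, 0.0875, 0.0405]
ee_rot: [3.141, 0.001, 3.141]
force: [0.2, -0.8, -0.3]
width: 0.0135
```

arm_command([
  [[0,0,0.6],[0,0,0],0],
  [[0,0,0.5],[0,0,0],0],
  [[0,0,0.3],[0,0,0],0],
  [[0,0,0],[0,0,0],0],
  [[0,0,0],[0,0,0],0],
])

```text
t: 16.73
eef_pos: [0.4702, 0.0876, 0.0395]
ee_rot: [3.141, 0.001, -3.142]
force: [-3.1, 0.6, 10.3]
width: 0.0137
```

Contact. Release and on to the great wheel.

arm_command([
  [[0,0,0],[0,0,0],0.4],
  [[0,0,0],[0,0,0],0.4],
  [[0,0,0],[0,0,0],0.4],
  [[0,0,0],[0,0,0],0.4],
  [[0,0,-10],[0,0,0],0.4],
  [[0,0,-30],[0,0,0],0.4],
  [[0,0,-40],[0,0,0],0.4],
  [[0,0,-20],[0,0,0],0.4],
  [[-23.5,-26.8,0],[0,0,0],0.4],
  [[-23.5,-26.8,0],[0,0,0],0.4],
  [[-23.5,-26.8,0],[0,0,0],0.4],
  [[-23.5,-26.8,0],[0,0,0],0.4],
  [[-23.5,-26.8,0],[0,0,0],0.4],
  [[-23.5,-26.8,0],[0,0,0],0.4],
  [[0,0,0],[0,0,0],0.4],
  [[0,0,0],[0,0,0],0.4],
  [[0,0,0],[0,0,0],0.4],
])

```text
t: 18.15
eef_pos: [0.6104, -0.0738, 0.1379]
ee_rot: [-3.142, -0.001, 3.14]
force: [-0.6, -0.1, -0.7]
width: 0.035
```

```bash
python3 - <<'E'
from h import *
from station import arm
look(arm,[.6111,-.0734],'w',.006,75,"w7")
E
```

```text
18.15 [ 0.6104 -0.0738  0.1379] [-3.1416 -0.0015  3.1401] [-0.5725 -0.0786 -0.6948] 0.03500125002378672
(array([ 0.6106, -0.0739,  0.0725]), np.int32(3490), array([ 0.6106, -0.0738]))
tool mm [ -0.8621   0.3657 104.3871]
```

View pics/w7.png

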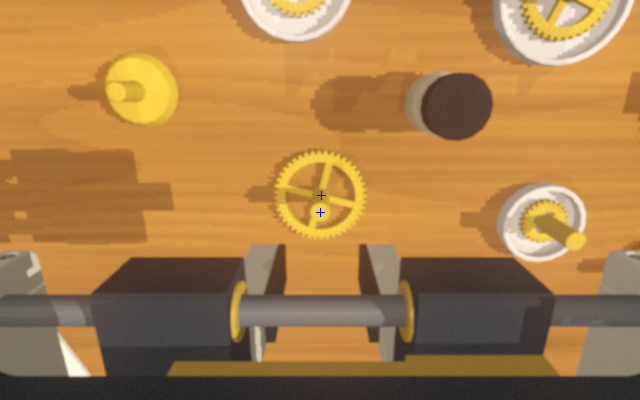

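The great wheel is at (320,195), 72.5 mm across, directly below. The other wheels, bob and jar are in order.

arm_command([
  [[0,0,20],[0,0,0],0.4],
  [[0,0,30],[0,0,0],0.4],
  [[0,0,30],[0,0,0],0.4],
  [[0,0,15.4],[0,0,0],0.4],
  [[0,0,8],[0,0,0],0.4],
  [[0,0,0],[0,0,0],0.4],
  [[0,0,0],[0,0,0],0.4],
  [[0,0,0],[0,0,0],0.0],
  [[0,0,0],[0,0,0],0.0],
  [[0,0,0],[0,0,0],0.0],
  [[0,0,0],[0,0,0],0.0],
  [[0,0,0],[0,0,0],0.0],
  [[0,0,0],[0,0,0],0.0],
], newtons=22)

```text
t: 19.28
eef_pos: [0.6115, -0.0735, 0.0363]
ee_rot: [3.142, 0.001, 3.141]
force: [-1.3, 0.6, 7.1]
width: 0.0136
```

arm_command([
  [[0,0,-15],[0,0,0],0],
  [[0,0,-30],[0,0,0],0],
  [[0,0,-40],[0,0,0],0],
  [[5.8,15,0],[0,0,0],0],
  [[11.6,30,0],[0,0,0],0],
  [[11.6,30,0],[0,0,0],0],
  [[11.6,30,0],[0,0,0],0],
  [[11.6,30,0],[0,0,0],0],
  [[11.6,30,0],[0,0,0],0],
  [[11.6,30,0],[0,0,0],0],
  [[11.6,30,0],[0,0,0],0],
  [[11.6,30,0],[0,0,0],0],
  [[11.6,30,0],[0,0,0],0],
  [[11.6,30,0],[0,0,0],0],
  [[11.6,30,0],[0,0,0],0],
  [[5.8,15,0],[0,0,0],0],
  [[0,0,0],[0,0,0],0],
  [[0,0,0],[0,0,0],0],
  [[0,0,0],[0,0,0],0],
])

```text
t: 20.87
eef_pos: [0.4717, 0.2861, 0.1201]
ee_rot: [-3.141, -0.001, 3.141]
force: [0.0, -0.4, -0.6]
width: 0.0135
```

```bash
python3 - <<'E'
from h import *
from station import arm
look(arm,[.472,.2865],'d',.012,90,"w8")
E
```

```text
20.8667 [0.4717 0.2861 0.1201] [-3.1412 -0.0005  3.1413] [ 0.033  -0.3507 -0.6419] 0.013474663508990365
(array([0.4712, 0.2881, 0.1009]), np.int32(6817), array([0.4535, 0.288 ]))
tool mm [-0.3566  0.3955 86.5596]
```

View pics/w8.png

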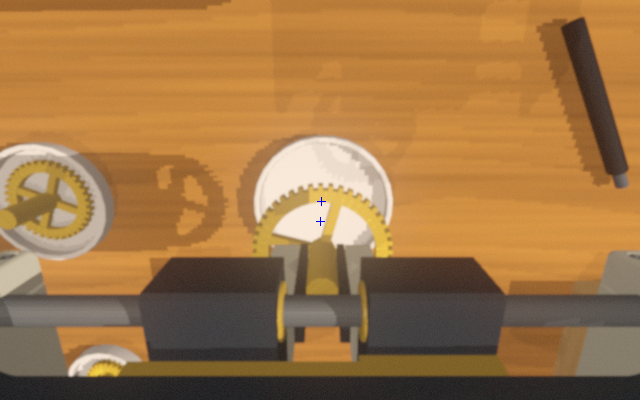

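The great wheel is over its dish (322,202), and the large wheel lies in its own dish at (48,200). Lowering with a 1.5 mm y correction; contact is expected at about 0.040.

arm_command([
  [[0.3,1.5,20],[0,0,0],0],
  [[0,0,28],[0,0,0],0],
  [[0,0,18],[0,0,0],0],
  [[0,0,7],[0,0,0],0],
  [[0,0,3],[0,0,0],0],
  [[0,0,1],[0,0,0],0],
  [[0,0,0.7],[0,0,0],0],
  [[0,0,0.5],[0,0,0],0],
  [[0,0,0.3],[0,0,0],0],
  [[0,0,0],[0,0,0],0],
  [[0,0,0],[0,0,0],0],
])

```text
t: 21.83
eef_pos: [0.4718, 0.2883, 0.0423]
ee_rot: [3.141, 0.001, 3.141]
force: [-0.7, -0.2, -1.3]
width: 0.0133
```

arm_command([
  [[0,0,0.8],[0,0,0],0],
  [[0,0,0.7],[0,0,0],0],
  [[0,0,0.6],[0,0,0],0],
  [[0,0,0.4],[0,0,0],0],
  [[0,0,0],[0,0,0],0],
  [[0,0,0],[0,0,0],0],
])

```text
t: 22.33
eef_pos: [0.4717, 0.2882, 0.0402]
ee_rot: [3.141, 0.0, -3.142]
force: [-3.6, -0.9, 9.6]
width: 0.0135
```

Contact. Release, rise, and draw back for a clear top view.

arm_command([
  [[0,0,0],[0,0,0],0.4],
  [[0,0,0],[0,0,0],0.4],
  [[0,0,0],[0,0,0],0.4],
  [[0,0,0],[0,0,0],0.4],
  [[0,0,-10],[0,0,0],0.4],
  [[0,0,-30],[0,0,0],0.4],
  [[0,0,-40],[0,0,0],0.4],
  [[0,0,-30],[0,0,0],0.4],
  [[0,20,-20],[0,0,0],0.4],
  [[0,35,0],[0,0,0],0.4],
  [[10,35,0],[0,0,0],0.4],
  [[20,35,0],[0,0,0],0.4],
  [[20,30,0],[0,0,0],0.4],
  [[20,30,0],[0,0,0],0.4],
  [[20,20,0],[0,0,0],0.4],
  [[0,0,0],[0,0,0],0.4],
  [[0,0,0],[0,0,0],0.4],
  [[0,0,0],[0,0,0],0.4],
])

```text
t: 23.83
eef_pos: [0.3816, 0.493, 0.1696]
ee_rot: [-3.141, -0.0, -3.141]
force: [1.0, 0.2, -0.0]
width: 0.0352
```

```bash
python3 - <<'E'
from h import *
from station import arm
im=arm.grab_frame("top"); i=arm.camera_info("top")
cv2.imwrite("pics/end.png",cv2.cvtColor(cv2.resize(im[120:310,140:500],(720,380),interpolation=2),cv2.COLOR_RGB2BGR))
for n,s in dict(ws=(297,192),wm=(380,262),wl=(304,259),wg=(218,261),bob=(425,231)).items(): print(n,*circ(im,s,i,.010 if n!='bob' else .006,'w',22))
E
```

```text
ws [0.6325 0.1025 0.0326] 79 [0.6326 0.1033]
wm [ 0.4611 -0.0887  0.0442] 119 [ 0.4614 -0.0881]
wl [0.4697 0.0884 0.0561] 182 [0.4695 0.0893]
wg [0.4716 0.2894 0.0686] 233 [0.4714 0.2886]
bob [ 0.5323 -0.2005  0.0461] 221 [ 0.5328 -0.2   ]
```

View pics/end.png

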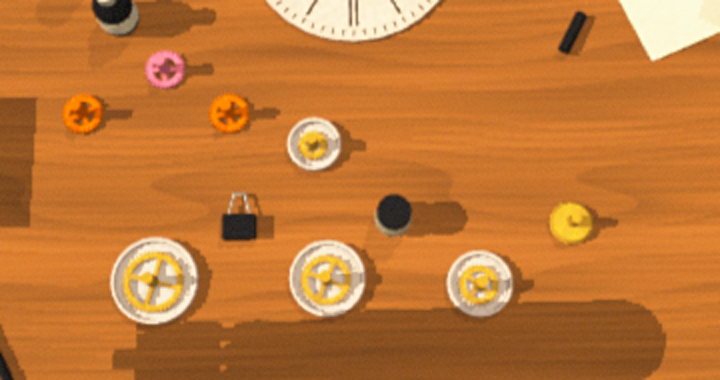

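Each wheel is centred and flat in its own dish: small (314,145), medium (480,284), large (328,279), great (154,281). The bob (572,222) and ink jar (394,213) are where they started. Handing in.

```bash
python3 -c "
from station import arm
print(arm.job_done())"
```

```text
the job is handed in; nothing more can be done
None
```

All four brass wheels are in their own dishes. I sorted them smallest to largest, gripping each by its boss and lowering it until it touched the floor (5–10 N) before letting go. The job was handed in at about 24 s of the 96 s allowed.

- **Wheels:** the last top view shows each one flat and within about 3 mm of its dish's centre.
- **Other things:** the bob was within 1 mm of its first measured position. I checked the ink jar and the orange and pink look-alikes by eye only; they look unmoved.
- **Disagreements:** for the small and large wheels, the first top-view positions were about 5 mm off the close wrist view, so I used the wrist values. The top view also read wheel diameters 2–8 mm too small, while the wrist view matched the given sizes within 2 mm. No other check failed or disagreed.

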